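# Press the blade cassette under the leaf spring of the wick trimmer

### The arm

A 6-joint arm with a two-finger parallel gripper is mounted at the origin on a cart in front of the work surface, level with it; the furniture and walls round the work are solid. World frame = base frame: x ahead of the robot, y to its left, z up, the work surface at z = 0. Lengths are in m, angles in rad, forces in N, time in s.
With the tool pointing down it reaches from about 0.35 to 0.775 m from the base axis. Payload 7.3 kg.
Tool frame: the origin (TCP) lies on the centre line of the jaws, within the pads' length; the fingertips stand 25 mm ahead of it and the grasp point (between the pads) lies 6 mm ahead of it; z points along the fingers, y is the direction in which the jaws open and shut (so a half turn about z gives the same grasp; the last joint's range is limited). The gripper opens to 92 mm and grips with 3 to 60 N. Pads are 19 mm wide; open, the fingers measure 130 mm over their backs; the gripper's body (75 mm by 190 mm) begins 47 mm behind the grasp point.
Start: joints at [-1.422, 0.342, 1.524, -0, 1.275, -0.146], TCP at [0.153, -0.502, 0.232] pointing down, gripper open.
Joint ranges: [-2.53, 2.53], [-0.77, 2.02], [0.04, 2.7], [-1, 4.14], [0.28, 2.66], [-3.11, 3.11]. Speed limits (rad/s): [2.57, 2.57, 3.14, 3.14, 3.14, 3.14].

### API

Orientations are given as [roll, pitch, yaw] about the fixed x, y, z axes, in that order (R = Rz(yaw) Ry(pitch) Rx(roll)).
In Python, from cell import telemetry, read_camera, workorder gives the robot as it stands.
- The arm moves only by the shell command python3 -m creep 'ROWS' [FORCE]. ROWS is JSON, one flat list of numbers, 5 for each row, row after row: the opening, from 0 (shut) to 1 (fully open), then the shift along the world's x, y, z in m, then the turn about the world's z in rad. A call has 1 to 12 rows; each row shifts and turns the pose as measured when the row begins; what a row does not reach is not made up. A row lasts 1/8 s, in which the tool goes at most 62.5 mm and 10.7 degrees, less where a joint would pass 70% of its speed; a pose out of reach is approached as far as the arm can. A call is refused whole if a number of a shift passes 0.0625 or a number of a turn 0.188, either way. A call with a gripper value outside its range is refused whole. The fingers move at their own pace and stop on an object; FORCE is the grip in N (left out, the last holds). Time passes only in rows, so rows that do not move let the fingers close. It gives the time, the measured TCP pose, the force and the opening at its end, in the units of the state.
- telemetry.observe(): the state, without advancing time (a new reading comes with each control period).
- read_camera(name): name is "scene" or "side" or "wrist"; returns a dict with "image" (400x640x3 uint8, red, green, blue), "fovy" (degrees; the focal length in pixels is half the picture's height over the tangent of half this angle, whatever the lens; pixels are square), "cx", "cy" (the principal point, pixels), "R" (3x3) and "t" (3): a world point X has camera coordinates R X + t. Camera axes: x right, y down, z forward; pixel columns grow to the right and rows downward; lengths in m; the calibration is good to about 2 mm. A picture is of the moment at which its call begins. There is no depth.
- workorder.hand_in(): hands the job in, once; it reports no verdict.
The state is a dict: "time": time; "qpos": joint angles; "qvel": joint speeds; "joint_efforts": joint torques, N m; "tool_pos": TCP position; "tool_rot": TCP orientation; "contact_force": force on the tool from outside, world axes, zero at the start; "torque": the same for the moment, N m; "opening": finger opening in m.
Only numpy, scipy, OpenCV 4.12 (cv2) and the standard library are available. Lean on these libraries where they do the work, as an engineer would, in place of code of your own. Each camera call takes 0.05 s, during which the arm holds its last target.

### The job

Load the wick trimmer: with the fingertips, press the blue blade cassette down hard on its ribbed thumb ledge and, keeping it down, slide it under the upturned lip of the leaf spring until it is fully home against the end stop, then let go so that the leaf spring alone holds it down. Do not lift the cassette out of its channel, and leave the moulds, cup, tin, pliers and thermometer where they are.

Things in the scene. Friction and masses are not known exactly. Their poses are not given: they have to be found in the camera images.
- trimmer: wick trimmer fixed to the table: grey base 284 x 112 x 10 mm, open channel along its x between two aluminium rails (tops z = 36 mm, inner faces y = +/-30 mm, x = -140 to +96 mm). Origin: centre of the underside, on the table, z up; x is the sliding direction, to the dark end stop (face at x = +85 mm). Leaf pin at x = +115, z = 50 mm between posts 60 mm high; two brass guides behind, 52 mm high
- cassette: loose blue blade cassette 120 (x) x 56 x 16 mm, 0.25 kg; origin: centre of its underside, x to the nose, facing the leaf spring. Ribbed black thumb ledge on top of the rear (x = -60 to -15 mm, z = 16), ended by a black thumb shoulder 50 mm wide: upright face at x = -15 mm up to z = 24, sloping down to the top by x = +8. Starts at trimmer x = -65 to -45 mm, z = 32 on the raised bed, side play 2 mm
- thumb_ledge (a point): point on the cassette's thumb ledge, on its top face, 21 mm behind the upright face of the thumb shoulder and 24 mm ahead of the tail
- home (a point): where the cassette's origin lies when it is home (nose against the end stop) and held down by the leaf: trimmer x = +25 mm, y = 0, z = about 23 mm
- leaf_lip (a point): front edge of the leaf spring's upturned steel lip at rest, trimmer x = +39, z = 44 mm; 44 mm wide, it slopes down to the heel at x = +55, underside z = 37.5 mm. The unpressed cassette (top at trimmer z = 48 mm) stands higher than the lip, which blocks its nose; pressed down 6 to 10 mm it passes under
- bed (a joint): sprung steel bed under the cassette, m: 0 = up (bed top at trimmer z = 32 mm), 0.010 = fully down on its stop (22 mm); it stays level. Pressing the cassette down takes about 4 N to start, 11 N fully down; under the leaf, the leaf bears down with about 10 N and sliding takes very roughly 5 to 15 N
- leaf (a joint): leaf spring angle, rad: 0 = at rest, grows as the lip is lifted; its spring pushes down with 6 N at the heel at 0 and 2 N more for each mm (1 mm is 0.017 rad)
- blue_mould: pale blue-green silicone candle mould, 68 mm round, 86 mm high, origin at centre of underside; stands beside the trimmer, not to be moved
- cup: steel dosing cup, 64 mm round, 71 mm high, origin at centre of underside; stands beside the trimmer, not to be moved
- cream_mould: cream silicone candle mould, 68 mm round, 88 mm high, origin at centre of underside; not to be moved
- tin: tinplate box with lid, 77 x 124 x 48 mm, origin at centre of underside; not to be moved
- wick_pliers: pliers with red sleeves lying flat, 172 x 54 x 12 mm, origin at centre of underside; not to be moved
- probe_thermometer: white probe thermometer lying flat, 203 mm long, 16 mm high, origin at centre of underside; not to be moved
Things that resemble listed ones, but are neither listed nor needed, are in the scene too. Of the things like the cassette, leave any that is pink; of the rest the larger one is meant.

How it is judged:
By the outcome, as a careful person would: the job done as asked, in the order asked, and still so for the second after the job is handed in, with the robot touching nothing.
It also fails if it takes over 32 s, if anything falls off the work surface, if the arm or the gripper's body presses on something with over 40 N, if the wrist force passes 120 N, or if a joint passes its speed limit or range.

## Working session

There is one attempt and no reset: what is moved stays moved. The work goes in short steps, Python scripts to look and compute and a shell command to move; the robot and the scene stay as the last step left them, time stands still between calls to the robot, and variables do not carry over. Pictures are saved under pics/ and viewed, and the job is handed in when it is done.

```bash
ls; mkdir -p pics
cat > h.py <<'E'
import numpy as np, cv2
from cell import telemetry, read_camera, workorder
def snap(n,f):
    c=read_camera(n); cv2.imwrite(f'pics/{f}.png',c['image'][:,:,::-1]); 
    np.savez(f'pics/{f}.npz',**{k:np.array(c[k]) for k in c}); return c
def load(f): 
    d=np.load(f'pics/{f}.npz'); return {k:d[k] for k in d}
def K(c):
    h=c['image'].shape[0]; f=h/2/np.tan(np.radians(c['fovy'])/2); return f,float(c['cx']),float(c['cy'])
def ray(c,u,v):
    f,cx,cy=K(c); d=np.array([(u-cx)/f,(v-cy)/f,1]); R=np.array(c['R']);return -R.T@np.array(c['t']), R.T@d
def plane(c,u,v,z):
    o,d=ray(c,u,v); return o+d*(z-o[2])/d[2]
def tri(obs):
    A=np.zeros((3,3));b=np.zeros(3)
    for c,u,v in obs:
        o,d=ray(c,u,v); d=d/np.linalg.norm(d); P=np.eye(3)-np.outer(d,d); A+=P;b+=P@o
    X=np.linalg.solve(A,b); return X
def proj(c,X):
    f,cx,cy=K(c); p=np.array(c['R'])@np.array(X)+np.array(c['t']); return cx+f*p[0]/p[2], cy+f*p[1]/p[2]
E
python3 - <<'E'
from h import *
np.set_printoptions(precision=4,suppress=True)
for n in ['scene','side','wrist']:
    c=snap(n,n+'0'); print(n,c['fovy'],c['cx'],c['cy'],-np.array(c['R']).T@np.array(c['t']),c['R'][2])
print(telemetry.observe())
E
```

```text
pics
scene 50.9762306805812 321.15898228959804 204.11655865003382 [-0.5551 -0.009   0.8864] [ 0.8081  0.0074 -0.589 ]
side 42.50507542804036 324.97850408395516 200.1194412303259 [ 0.1846 -1.5256  0.993 ] [ 0.21    0.8359 -0.5072]
wrist 63.47592538149675 323.3759789836353 198.64854672383805 [ 0.2282 -0.479   0.384 ] [-0.2837 -0.0849 -0.9552]
{'time': 0.15, 'qpos': array([-1.422 ,  0.3426,  1.5248, -0.    ,  1.2754, -0.146 ]), 'qvel': array([ 0.    , -0.0028, -0.0023,  0.0002,  0.0004,  0.0006]), 'joint_efforts': array([  0.0007, -43.1471, -24.4353,   0.0717,   0.0537,  -0.0001]), 'tool_pos': array([ 0.1525, -0.5021,  0.2311]), 'tool_rot': array([-3.1405, -0.0002,  0.2948]), 'contact_force': array([ 0.1925, -0.7398, -0.5208]), 'torque': array([-0.0147,  0.0436,  0.0135]), 'opening': 0.09197435770840277}
```

View pics/scene0.png

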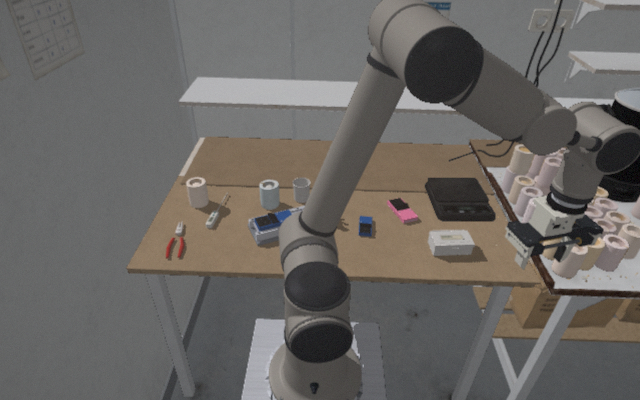

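View pics/side0.png

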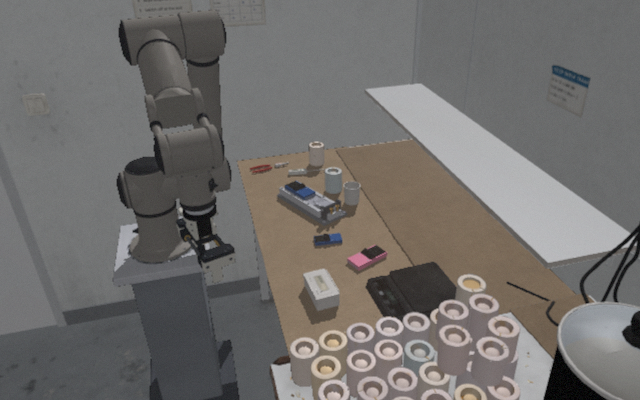

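View pics/wrist0.png

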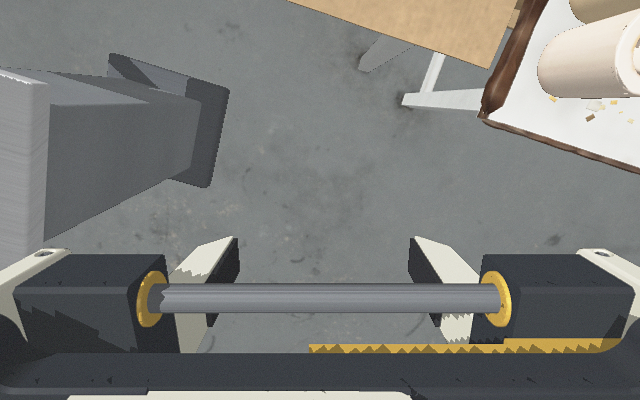

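Run:
```python
from h import *
a=cv2.imread('pics/scene0.png')[160:270,140:440]; b=cv2.imread('pics/side0.png')[130:280,240:420]
cv2.imwrite('pics/cropA.png',cv2.resize(a,None,fx=2.6,fy=2.6,interpolation=cv2.INTER_CUBIC))
cv2.imwrite('pics/cropB.png',cv2.resize(b,None,fx=4,fy=4,interpolation=cv2.INTER_CUBIC))
```

```text
(no output)
```

View pics/cropA.png

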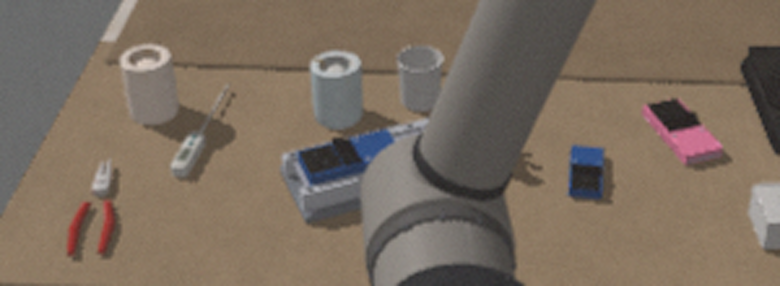

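View pics/cropB.png

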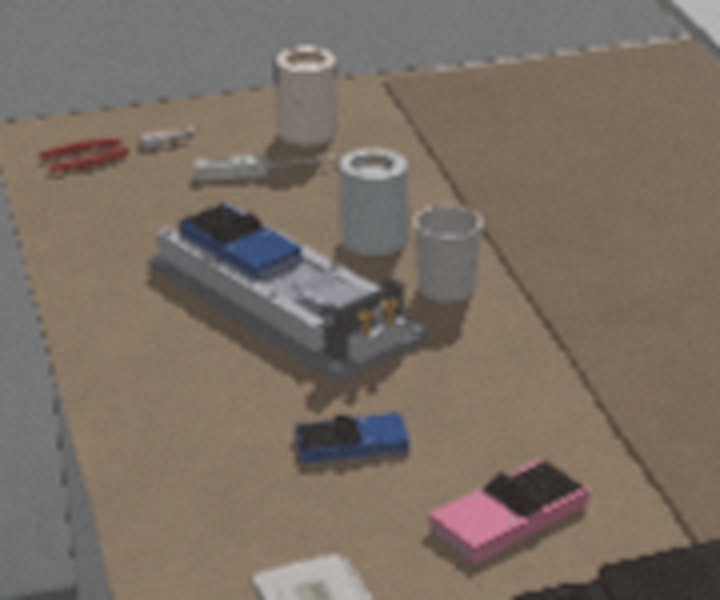

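The candidates are the blue cassette in the channel (scene ≈(272,222), side ≈(300,189)), a small loose blue one (scene (366,226), side (328,240)) and the pink one (scene (402,209), side (367,258)). The pink one is excluded. Of the two blue ones, the one in the channel is clearly larger, so it is the one meant, and the crops confirm it.

Run:
```python
from h import *
np.set_printoptions(precision=4,suppress=True)
c=load('side0'); s=load('scene0')
f=lambda x,y,z:print((x,y),plane(c,240+x/4,130+y/4,z))
for p in [(180,222,.048),(222,204,.048),(300,245,.048),(265,275,.048),(240,238,.048),(158,232,.036),(322,335,.036),(150,275,.0),(335,378,0.),(425,325,0)]: f(*p)
g=lambda x,y,z:print('sc',(x,y),plane(s,140+x/2.6,160+y/2.6,z))
for p in [(298,152,.048),(380,135,.048),(338,158,.048),(285,155,.036),(305,218,0.)]: g(*p)
# mould tops
for p in [(374,162,.086),(448,218,.071)]: f(*p)
o=telemetry.observe();print(o['tool_rot'])
```

```text
(180, 222) [0.4578 0.1828 0.048 ]
(222, 204) [0.5039 0.2065 0.048 ]
(300, 245) [0.557  0.1059 0.048 ]
(265, 275) [0.5131 0.0613 0.048 ]
(240, 238) [0.5061 0.1354 0.048 ]
(158, 232) [0.4372 0.1911 0.036 ]
(322, 335) [ 0.5417 -0.035   0.036 ]
(150, 275) [0.4239 0.1741 0.    ]
(335, 378) [ 0.5484 -0.0514  0.    ]
(425, 325) [0.6499 0.0106 0.    ]
sc (298, 152) [0.5045 0.2137 0.048 ]
sc (380, 135) [0.5448 0.1157 0.048 ]
sc (338, 158) [0.4952 0.1629 0.048 ]
sc (285, 155) [0.5127 0.2321 0.036 ]
sc (305, 218) [0.4366 0.1981 0.    ]
(374, 162) [0.6492 0.1772 0.086 ]
(448, 218) [0.692  0.0755 0.071 ]
[-3.1405 -0.0002  0.2948]
```

```bash
python3 -m creep '[0,0.033,0.044,0,0.145,0,0.033,0.044,0,0.145,0,0.033,0.044,0,0.145,0,0.033,0.044,0,0.145,0,0.033,0.044,0,0.145,0,0.033,0.044,0,0.145,0,0.033,0.044,0,0.145,0,0.033,0.044,0,0.145,0,0.033,0.044,0,0.145,0,0.033,0.044,0,0.145]' 20
```

```text
time: 1.4
tool_pos: [0.488, -0.0495, 0.2294]
tool_rot: [-3.14, -0.0, 1.784]
contact_force: [1.4, -1.4, 1.0]
opening: 0.0008
```

```bash
python3 -m creep '[0,0.035,0.035,0.02,0.15,0,0.03,0.03,0.02,0.1,0,0,0,0,0]'
python3 - <<'E'
from h import *
c=snap('wrist','w1'); c=snap('scene','s1');c=snap('side','d1'); print(telemetry.observe()['tool_pos'],telemetry.observe()['tool_rot'],telemetry.observe()['time'])
E
```

```text
time: 1.78
tool_pos: [0.5554, 0.0215, 0.2689]
tool_rot: [-3.138, -0.002, 2.049]
contact_force: [-0.2, 0.0, -0.3]
opening: 0.0005
[0.5527553  0.01903087 0.2674196 ] [-3.13413215 -0.00315097  2.04405384] 1.925
```

View pics/w1.png

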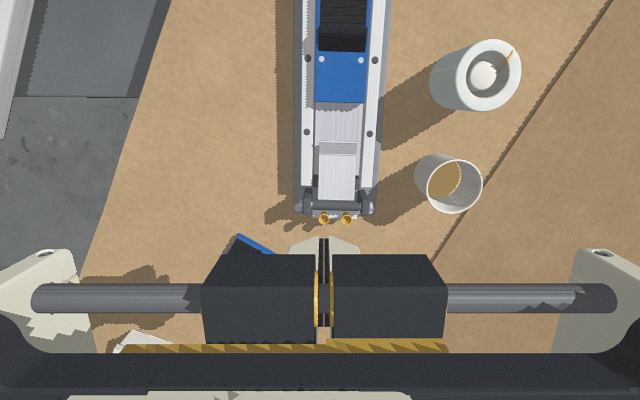

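View pics/s1.png

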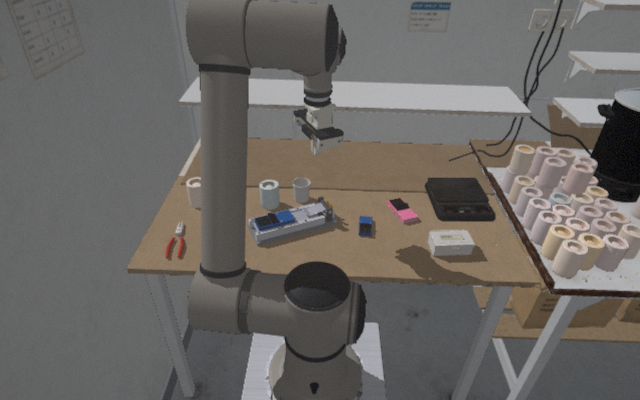

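The wrist view shows the channel (columns 295-385), the cassette's blue nose edge at about (340,102), the shoulder at about (342,50), the leaf lip near row 140 and the brass guides at row 217. The tail is cut off, so I'm moving back for a second view.

```bash
python3 -m creep '[0,-0.025,0.055,0,0,0,-0.01,0.02,0,0,0,0,0,0,0]'
python3 - <<'E'
from h import *
c=snap('wrist','w2'); print(telemetry.observe()['tool_pos'],telemetry.observe()['tool_rot'],telemetry.observe()['time'])
for n,(a,b,x,y) in {'w1':(0,230,270,420),'w2':(60,330,260,420)}.items():
    cv2.imwrite(f'pics/{n}c.png',cv2.resize(cv2.imread(f'pics/{n}.png')[a:b,x:y],None,fx=2.2,fy=2.2,interpolation=cv2.INTER_CUBIC))
E
```

```text
time: 2.3
tool_pos: [0.5144, 0.0913, 0.2655]
tool_rot: [-3.13, -0.004, 2.035]
contact_force: [0.8, -0.6, 0.1]
opening: 0.0004
[0.51486167 0.09064689 0.2654808 ] [-3.12992284 -0.00400064  2.03433026] 2.35
```

View pics/w2.png

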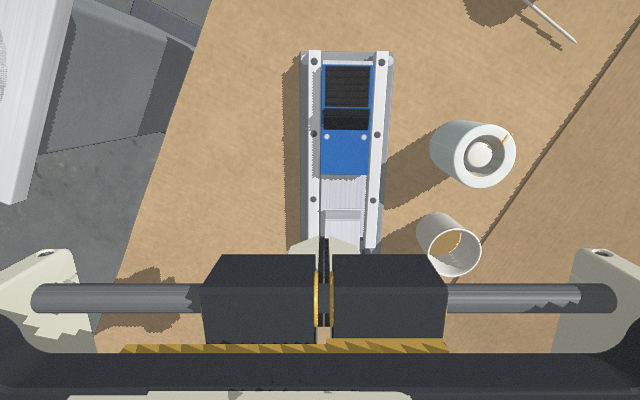

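View pics/w1c.png

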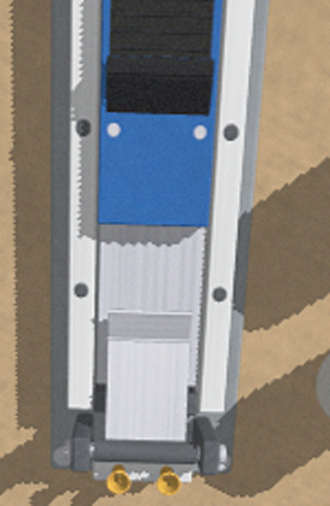

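View pics/w2c.png

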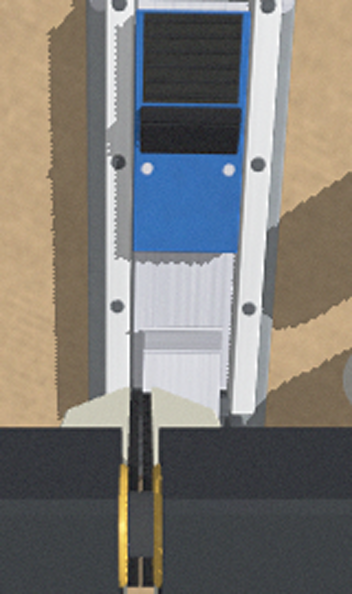

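Run:
```python
from h import *
np.set_printoptions(precision=4,suppress=True)
a=load('w1');b=load('w2')
P={'noseL':((98,224),(133,251)),'noseR':((209,222),(238,251)),'dotL':((113,130),(147,169)),'dotR':((200,132),(229,170)),
'bL1':((83,128),(118,162)),'bL2':((81,290),(117,306)),'bR1':((231,132),(258,164)),'bR2':((219,294),(249,309)),'lipL':((107,312),(143,328)),'lipR':((193,312),(222,328)),'shL':((107,56),(141,106)),'shR':((209,56),(239,108))}
X={}
for k,(p,q) in P.items():
    ou=[(a,270+p[0]/2.2,p[1]/2.2),(b,260+q[0]/2.2,60+q[1]/2.2)]
    X[k]=tri(ou); print(k,X[k],[np.round(np.array(proj(c,X[k]))-[u,v],1) for c,u,v in ou])
d=(X['bL2']+X['bR2']-X['bL1']-X['bR1'])[:2]; d2=X['bR2']-X['bL2']
print('yaw bolts',np.arctan2(d[1],d[0]),'len',np.linalg.norm(d)/2, 'width',np.linalg.norm(d2))
ax=lambda z:0
# on-plane yaw, z=.036 bolts; cassette at .048
for n,c,(ox,oy) in (('w1',a,(270,0)),('w2',b,(260,60))):
    i=0 if n=='w1' else 1
    pl=lambda k,z:plane(c,ox+P[k][i][0]/2.2,oy+P[k][i][1]/2.2,z)
    L=(pl('bL2',.036)-pl('bL1',.036))[:2];R=(pl('bR2',.036)-pl('bR1',.036))[:2]
    print(n,'yawL/R',np.arctan2(L[1],L[0]),np.arctan2(R[1],R[0]),np.linalg.norm(L))
    N=(pl('noseL',.048)+pl('noseR',.048))/2; LP=(pl('lipL',.044)+pl('lipR',.044))/2; M=sum(pl(k,.036) for k in('bL1','bL2','bR1','bR2'))/4
    S=(pl('shL',.056)+pl('shR',.056))/2
    print('nose',N,'lip',LP,'rail mid',M,'shoulder top',S, np.linalg.norm(pl('noseL',.048)-pl('noseR',.048)))
for p in [(135,10),(248,10)]: print('tail',plane(b,260+p[0]/2.2,60+p[1]/2.2,.048))
```

```text
noseL [0.5094 0.0849 0.0468] [array([ 0.1, -0. ]), array([-0.1,  0. ])]
noseR [0.5579 0.1112 0.0541] [array([ 0.1, -0. ]), array([-0.1,  0. ])]
dotL [0.4964 0.1271 0.0499] [array([ 0.3, -0. ]), array([-0.3,  0. ])]
dotR [0.534  0.1456 0.0505] [array([ 0.2, -0. ]), array([-0.2,  0. ])]
bL1 [0.4817 0.1222 0.0363] [array([ 0.2, -0. ]), array([-0.1,  0. ])]
bL2 [0.5164 0.0504 0.0366] [array([ 0.1, -0. ]), array([-0.1,  0. ])]
bR1 [0.5483 0.1546 0.0369] [array([ 0.1, -0. ]), array([-0.1,  0. ])]
bR2 [0.5826 0.0826 0.0388] [array([ 0.3, -0. ]), array([-0.3,  0. ])]
lipL [0.5339 0.0475 0.0441] [array([ 0.3, -0. ]), array([-0.3,  0. ])]
lipR [0.5732 0.0681 0.0461] [array([-0.3,  0. ]), array([0.3, 0. ])]
shL [0.4796 0.1536 0.0543] [array([ 0.3, -0. ]), array([-0.3,  0. ])]
shR [0.522  0.174  0.0617] [array([ 0.8, -0.1]), array([-0.7,  0. ])]
yaw bolts -1.1239804151250476 len 0.07971616520008075 width 0.0736278572313092
w1 yawL/R -1.1203046176069955 -1.1255779113199182 0.07984070501245487
nose [0.5339 0.0981 0.048 ] lip [0.5537 0.0577 0.044 ] rail mid [0.5322 0.1024 0.036 ] shoulder top [0.5004 0.164  0.056 ] 0.05585950207961798
w2 yawL/R -1.122511836848238 -1.1207388125153026 0.0799204990156223
nose [0.5344 0.0978 0.048 ] lip [0.5539 0.0575 0.044 ] rail mid [0.5327 0.1023 0.036 ] shoulder top [0.5016 0.1642 0.056 ] 0.055862472180286823
tail [0.4573 0.1923 0.048 ]
tail [0.5061 0.2167 0.048 ]
```

Heights agree with the text: nose top about 48 mm, rails 36-37 mm, lip 44-46 mm. Nose width is 55.9 mm, channel yaw −1.122 rad, and the nose sits at trimmer x ≈ −6 mm. I'll press about 16 mm behind the shoulder, at roughly (0.4946, 0.180).

```bash
python3 -m creep '[0,-0.01,0.045,-0.02,-0.015,0,-0.01,0.04,-0.05,0,0,0,0.004,-0.05,0,0,0,0,-0.04,0,0,0,0,0,0]' 40; python3 -c "
from cell import telemetry;o=telemetry.observe();print(o['tool_pos'],o['tool_rot'],o['contact_force'],o['time'])"
```

```text
time: 2.98
tool_pos: [0.4972, 0.1737, 0.1017]
tool_rot: [-3.133, -0.001, 2.007]
contact_force: [-0.5, 0.2, 0.8]
opening: 0.0004
[0.49717176 0.17366652 0.10168366] [-3.13268685e+00 -6.07124924e-04  2.00711776e+00] [-0.48263078  0.19675118  0.84639048] 2.975
```

```bash
python3 -m creep '[0,-0.003,0.007,-0.01,0.013,0,0,0,-0.008,0,0,0,0,0,0]'
python3 - <<'E'
from h import *
o=telemetry.observe();print(o['tool_pos'],o['tool_rot'],o['contact_force'],o['time'])
snap('wrist','w3');snap('side','d3');snap('scene','s3')
a=cv2.resize(cv2.imread('pics/d3.png')[140:230,250:380],None,fx=5,fy=5,interpolation=cv2.INTER_CUBIC)
cv2.imwrite('pics/d3c.png',a)
E
```

```text
time: 3.35
tool_pos: [0.4971, 0.1798, 0.0862]
tool_rot: [-3.139, 0.001, 2.018]
contact_force: [-0.9, 0.2, 0.6]
opening: 0.0001
[0.49705359 0.17981478 0.08615674] [-3.13861632e+00  1.12519028e-03  2.01821523e+00] [-0.88879319  0.2049662   0.56973589] 3.35
```

View pics/w3.png

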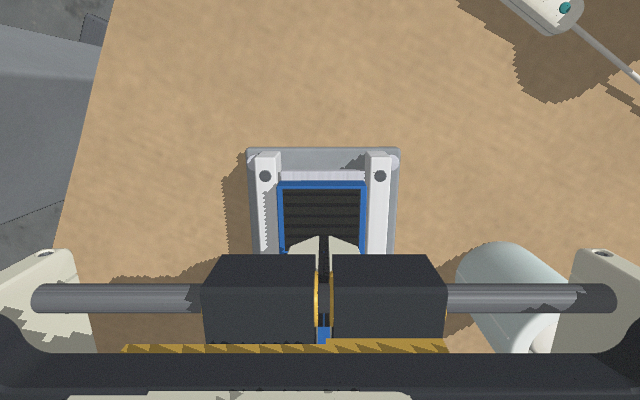

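View pics/d3c.png

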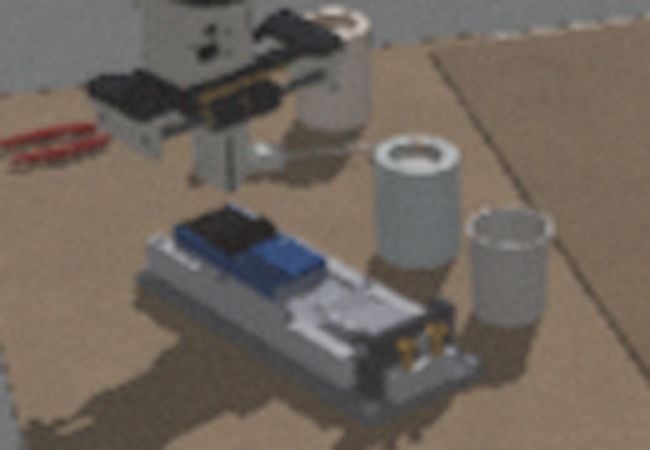

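The wrist view shows the fingers centred over the black ledge (columns 280-368, finger edge near (322,237)). The side view shows them just above the ledge. Pressing now.

```bash
python3 -m creep '[0,-0.002,-0.001,-0.008,0,0,0,0,-0.006,0,0,0,0,-0.003,0]'; python3 -m creep '[0,0,0,-0.003,0]'; python3 -m creep '[0,0,0,-0.004,0]'
```

```text
time: 3.88
tool_pos: [0.4953, 0.179, 0.0691]
tool_rot: [-3.141, 0.002, 2.018]
contact_force: [-0.2, -0.1, -0.2]
opening: 0.0003
time: 4.0
tool_pos: [0.4953, 0.179, 0.0658]
tool_rot: [-3.14, 0.002, 2.018]
contact_force: [-0.3, -0.2, 0.9]
opening: 0.0003
time: 4.12
tool_pos: [0.4953, 0.179, 0.0616]
tool_rot: [-3.14, 0.002, 2.019]
contact_force: [-0.2, -0.1, 0.3]
opening: 0.0003
```

No contact force yet at a fingertip height where I expected to be pressing. Checking before going further.

Run:
```python
from h import *
o=telemetry.observe();print(o['tool_pos'],o['contact_force'],o['torque'],o['joint_efforts'],o['time'])
snap('wrist','w4');snap('side','d4');snap('scene','s4')
a=cv2.resize(cv2.imread('pics/d4.png')[150:230,260:370],None,fx=6,fy=6,interpolation=cv2.INTER_CUBIC)
cv2.imwrite('pics/d4c.png',a)
a=cv2.resize(cv2.imread('pics/w4.png')[140:270,220:420],None,fx=4,fy=4,interpolation=cv2.INTER_CUBIC)
cv2.imwrite('pics/w4c.png',a)
```

```text
[0.49534901 0.17901968 0.06155479] [-0.22559571 -0.06107866  0.34255254] [-1.46322325e-04 -1.91023933e-01  9.11809022e-03] [ 2.89519492e-03 -4.72177541e+01 -1.81633133e+01  4.71179048e-02
  1.79859842e-01 -6.96466086e-04] 4.125
```

View pics/w4c.png

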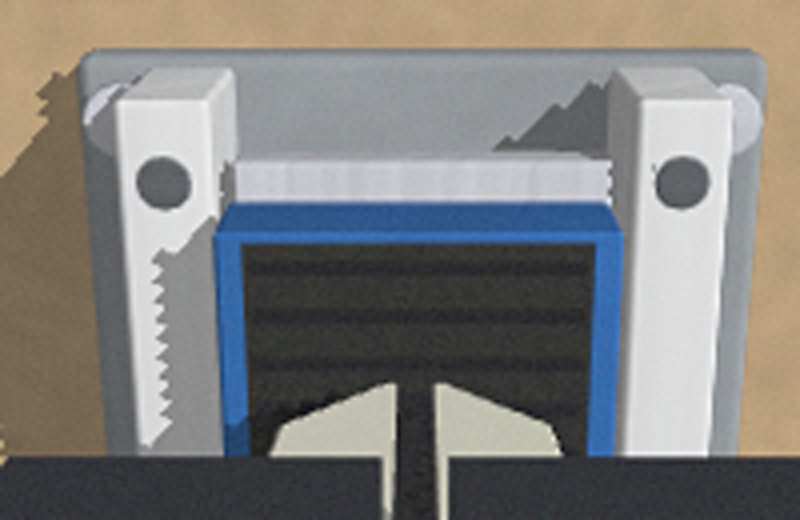

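View pics/d4c.png

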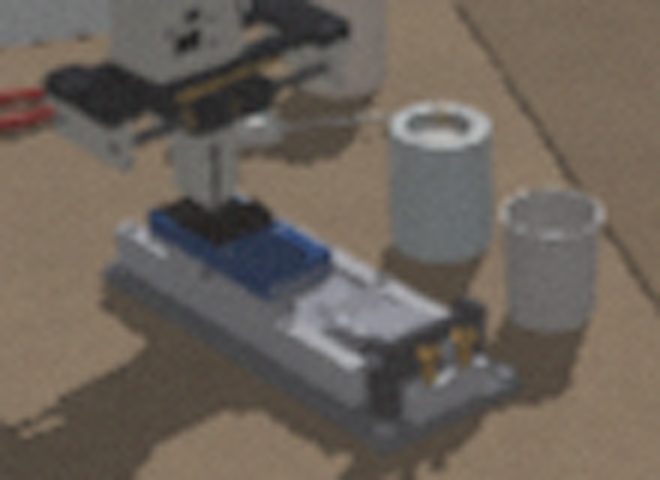

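```bash
python3 - <<'E'
from h import *
np.set_printoptions(precision=4,suppress=True)
for n,L,R,bl,br in [('w4',(215,236),(622,236),(163,182),(682,182))]:
    c=load(n); P=lambda p,z:plane(c,220+p[0]/4,140+p[1]/4,z)
    for z in (.036,.038,.043,.048,.053): print(z,np.linalg.norm(P(L,z)-P(R,z)),(P(L,z)+P(R,z))/2,'bolts',np.linalg.norm(P(bl,z)-P(br,z)))
c=load('w3'); # tail corners in w3 approx (277,182),(367,182)
for z in (.038,.048): print(np.linalg.norm(plane(c,277,182,z)-plane(c,367,182,z)))
E
python3 - <<'E'
import cv2
a=cv2.imread('pics/w3.png')[140:270,220:420]
cv2.imwrite('pics/w3c.png',cv2.resize(a,None,fx=4,fy=4,interpolation=cv2.INTER_CUBIC))
E
```

```text
0.036 0.05884514410873635 [0.4839 0.2014 0.036 ] bolts 0.07407083081783836
0.038 0.0581855245678446 [0.4837 0.202  0.038 ] bolts 0.07324054026187928
0.043 0.056536475715615216 [0.483  0.2034 0.043 ] bolts 0.07116481387198165
0.048 0.054887426863385824 [0.4823 0.2048 0.048 ] bolts 0.06908908748208402
0.053 0.05323837801115643 [0.4816 0.2062 0.053 ] bolts 0.0670133610921864
0.0576957997919676
0.05482597825527513
```

View pics/w3c.png

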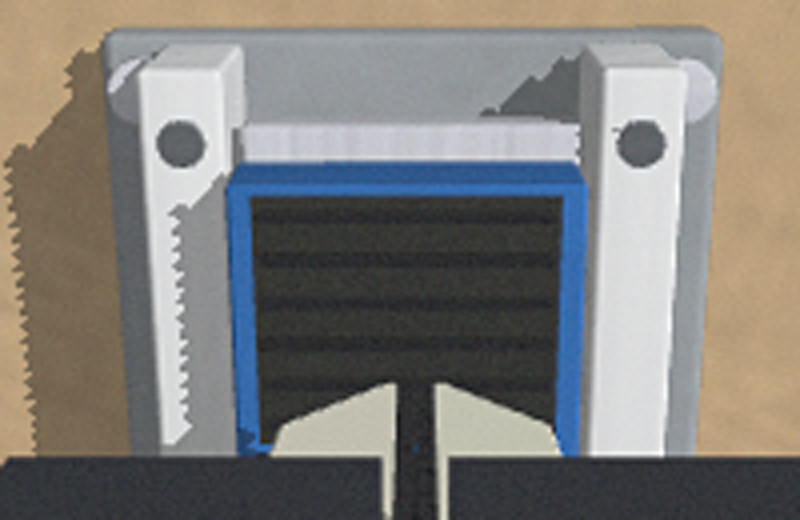

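Run:
```python
from h import *
np.set_printoptions(precision=4,suppress=True)
for n in('w1','w2','w3','w4'):
    c=load(n);print(n,-c['R'].T@c['t'])
c=load('d4')
for z in (.03,.037,.048,.06,.07,.1): print(z,(np.array(proj(c,[.4953,.179,z]))-[260,150])*6)
c=load('d3')
for z in (.05,.061,.07,.08): print('d3',z,(np.array(proj(c,[.497,.1798,z]))-[250,140])*5)
```

```text
w1 [0.5175 0.0928 0.422 ]
w2 [0.4789 0.1633 0.4188]
w3 [0.4612 0.2526 0.239 ]
w4 [0.4591 0.2517 0.2144]
0.03 [210.2312 232.0465]
0.037 [209.6754 222.5007]
0.048 [208.7979 207.4307]
0.06 [207.835 190.893]
0.07 [207.028 177.033]
0.1 [204.5817 135.019 ]
d3 0.05 [225.8215 219.7748]
d3 0.061 [225.0913 207.1364]
d3 0.07 [224.4908 196.7424]
d3 0.08 [223.8203 185.1365]
```

In both side views the fingertips appear only about 10-14 mm ahead of the TCP, and the cassette is still up (tail width fits z ≈ 45-48 mm). So contact is still a few mm away, and I'll creep down watching the force.

```bash
for i in 1 ; do python3 -m creep '[0,0,0,-0.003,0]'; python3 -m creep '[0,0,0,-0.003,0]';python3 -m creep '[0,0,0,-0.003,0]'; done
```

```text
time: 4.4
tool_pos: [0.4954, 0.179, 0.0587]
tool_rot: [-3.141, 0.002, 2.018]
contact_force: [0.2, 0.4, -0.3]
opening: 0.0005
time: 4.53
tool_pos: [0.4955, 0.179, 0.0556]
tool_rot: [-3.141, 0.002, 2.018]
contact_force: [-0.1, -0.4, 0.3]
opening: 0.0004
time: 4.65
tool_pos: [0.4955, 0.1791, 0.0525]
tool_rot: [-3.141, 0.002, 2.019]
contact_force: [-1.2, 0.0, 5.1]
opening: 0.0004
```

Contact at TCP z ≈ 0.053. The bed gives 10 mm, so fully down is at about z = 0.043.

```bash
python3 -m creep '[0,0,0,-0.004,0]'; python3 -m creep '[0,0,0,-0.004,0]';python3 -m creep '[0,0,0,-0.003,0]'
```

```text
time: 4.78
tool_pos: [0.4955, 0.1791, 0.0488]
tool_rot: [-3.141, 0.002, 2.019]
contact_force: [-2.3, -0.7, 6.6]
opening: 0.0005
time: 4.9
tool_pos: [0.4956, 0.1791, 0.0453]
tool_rot: [-3.141, 0.002, 2.019]
contact_force: [-3.0, -0.6, 8.4]
opening: 0.0007
time: 5.03
tool_pos: [0.4956, 0.1791, 0.043]
tool_rot: [3.141, 0.002, 2.019]
contact_force: [-3.5, -0.8, 12.8]
opening: 0.0005
```

```bash
python3 -m creep '[0,0,0,-0.003,0]'; python3 -m creep '[0,0,0,-0.002,0]'
python3 - <<'E'
from h import *
np.set_printoptions(precision=4,suppress=True)
snap('wrist','w5');snap('side','d5')
o=telemetry.observe();print(o['tool_pos'],o['contact_force'])
a=cv2.imread('pics/w5.png')[140:270,220:420];b=cv2.imread('pics/d5.png')[150:230,260:370]
cv2.imwrite('pics/w5c.png',cv2.resize(a,None,fx=4,fy=4,interpolation=cv2.INTER_CUBIC))
cv2.imwrite('pics/d5c.png',cv2.resize(b,None,fx=6,fy=6,interpolation=cv2.INTER_CUBIC))
E
```

```text
time: 5.15
tool_pos: [0.4957, 0.1792, 0.0425]
tool_rot: [3.14, 0.002, 2.019]
contact_force: [-12.0, -2.6, 40.7]
opening: 0.0003
time: 5.28
tool_pos: [0.4959, 0.1793, 0.0429]
tool_rot: [3.139, 0.003, 2.019]
contact_force: [-6.5, -2.4, 19.7]
opening: 0.0001
[0.4959 0.1793 0.0428] [-7.233  -1.1643 22.9582]
```

View pics/w5c.png

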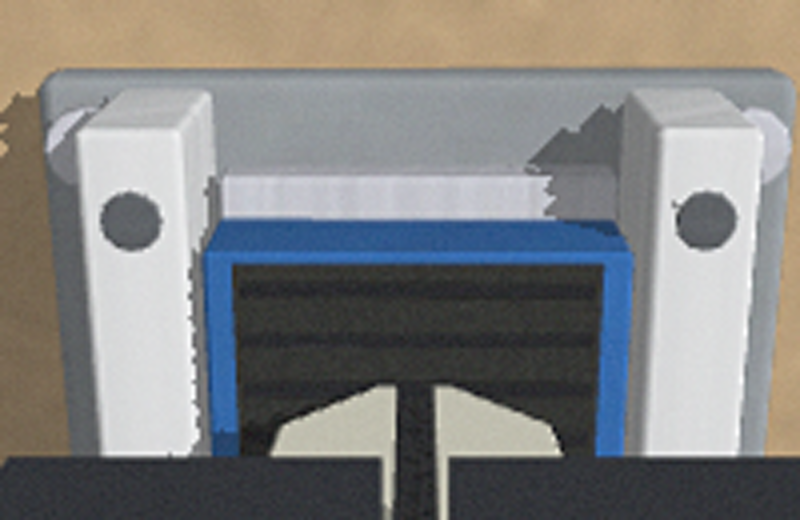

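View pics/d5c.png

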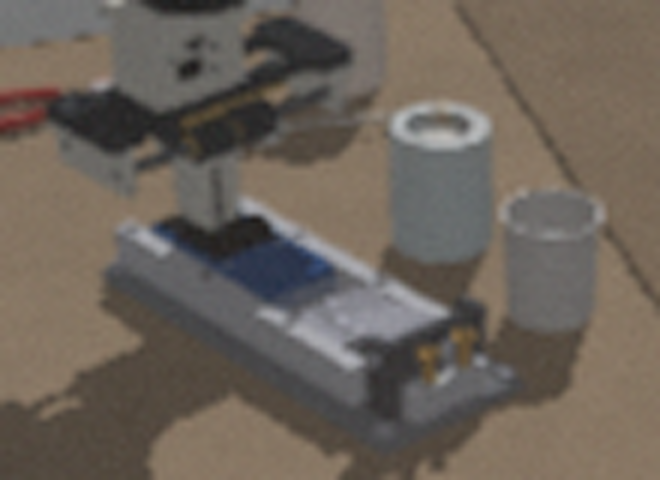

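The cassette is down: its top is nearly flush with the rails in both views, at about 20 N. Sliding now along (0.434, −0.901) while keeping it pressed.

```bash
python3 -m creep '[0,0.0022,-0.0045,-0.002,0,0,0.0022,-0.0045,-0.002,0]'; python3 -m creep '[0,0.0022,-0.0045,-0.002,0,0,0.0022,-0.0045,-0.002,0]'; python3 -m creep '[0,0.0022,-0.0045,-0.002,0,0,0.0022,-0.0045,-0.002,0]'
```

```text
time: 5.62
tool_pos: [0.5017, 0.1724, 0.0429]
tool_rot: [3.132, 0.002, 2.019]
contact_force: [-8.0, 5.2, 19.7]
opening: 0.0006
time: 5.88
tool_pos: [0.5048, 0.1658, 0.0429]
tool_rot: [3.131, -0.002, 2.019]
contact_force: [-9.9, 5.8, 22.5]
opening: 0.0005
time: 6.12
tool_pos: [0.5079, 0.1594, 0.0429]
tool_rot: [3.129, -0.006, 2.019]
contact_force: [-9.2, 5.1, 20.9]
opening: 0.0006
```

```bash
python3 -m creep '[0,0.002,-0.007,-0.002,0,0,0.002,-0.007,-0.002,0]'; python3 -m creep '[0,0.002,-0.007,-0.002,0,0,0.002,-0.007,-0.002,0]'
python3 - <<'E'
from h import *
snap('wrist','w6');snap('side','d6');snap('scene','s6')
a=cv2.imread('pics/w6.png')[100:270,200:440];b=cv2.imread('pics/d6.png')[150:230,260:370]
cv2.imwrite('pics/w6c.png',cv2.resize(a,None,fx=3,fy=3,interpolation=cv2.INTER_CUBIC))
cv2.imwrite('pics/d6c.png',cv2.resize(b,None,fx=6,fy=6,interpolation=cv2.INTER_CUBIC))
E
```

```text
time: 6.38
tool_pos: [0.5134, 0.1479, 0.043]
tool_rot: [3.122, -0.007, 2.019]
contact_force: [-3.7, 5.0, 16.9]
opening: 0.0002
time: 6.62
tool_pos: [0.519, 0.1361, 0.043]
tool_rot: [3.115, -0.008, 2.019]
contact_force: [-4.6, 5.4, 18.2]
opening: -0.0001
```

View pics/w6c.png

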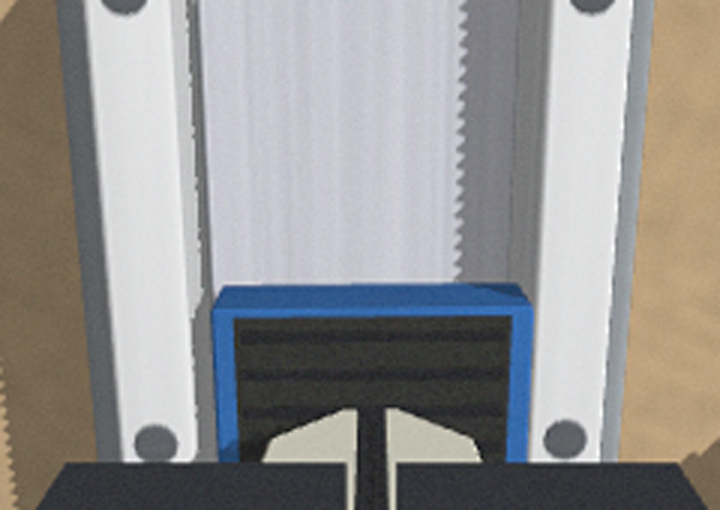

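View pics/d6c.png

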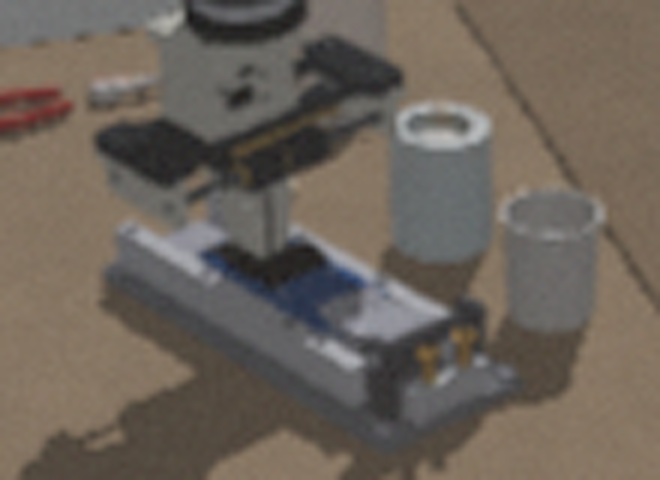

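The nose is now passing beneath the lip (side view ≈(320,203)), and the cassette moves with the fingers. Continuing, easing the 2 mm sideways drift back.

```bash
python3 -m creep '[0,0.0015,-0.007,-0.002,0,0,0.0015,-0.007,-0.002,0]'; python3 -m creep '[0,0.0015,-0.007,-0.002,0,0,0.0015,-0.007,-0.002,0]'
python3 - <<'E'
from h import *
snap('wrist','w7');snap('side','d7')
b=cv2.imread('pics/d7.png')[150:230,260:370]
cv2.imwrite('pics/d7c.png',cv2.resize(b,None,fx=6,fy=6,interpolation=cv2.INTER_CUBIC))
E
```

```text
time: 7.02
tool_pos: [0.5247, 0.1239, 0.043]
tool_rot: [3.107, -0.007, 2.019]
contact_force: [-3.9, 7.2, 15.8]
opening: -0.0001
time: 7.28
tool_pos: [0.5291, 0.1139, 0.0431]
tool_rot: [3.099, -0.011, 2.018]
contact_force: [-4.9, 11.0, 17.6]
opening: 0.0002
```

View pics/d7c.png

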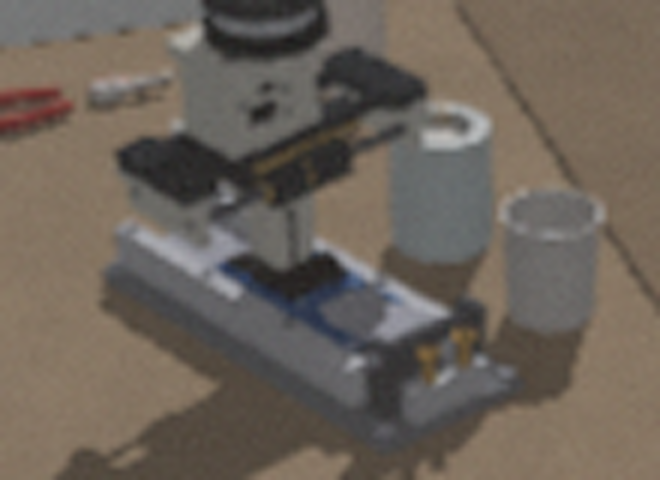

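View pics/w7.png

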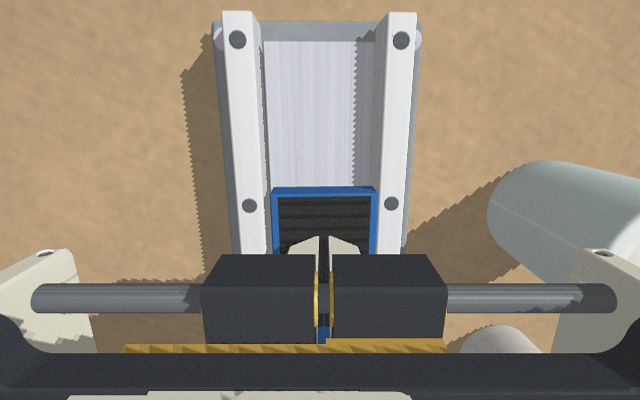

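Run:
```python
from h import *
n=np.array([.901,.434]);d=np.array([.4337,-.9011])
for w,m,cu in(('w1',(484,71),(455,186)),('w2',(479,154),(455,245))):
    c=load(w)
    for nm,p,z in(('mould',m,.086),('cup',cu,.071)):
        X=plane(c,*p,z);print(nm,X,'lat',X[:2]@n-.524,'along from lip',X[:2]@d-np.array([.5538,.0576])@d)
p=np.array([.5291,.1139]);print('tool lat',p@n-.524,'along',p@d-np.array([.5538,.0576])@d)
c=load('w7')
for z in(.038,.048): print(z,plane(c,272,191,z),plane(c,377,191,z),np.linalg.norm(plane(c,272,191,z)-plane(c,377,191,z)),((plane(c,272,191,z)+plane(c,377,191,z))[:2]/2-np.array([.5538,.0576]))@d+.039)
```

```text
mould [0.64285226 0.18661188 0.086     ] lat 0.13619944644064608 along from lip -0.07763063882454291
cup [0.69061901 0.07718762 0.071     ] lat 0.1317471548892435 along from lip 0.04168799951052379
mould [0.6424112  0.18537664 0.086     ] lat 0.13526595466034785 along from lip -0.07670884777131814
cup [0.68606373 0.08495531 0.071     ] lat 0.13101402168315246 along from lip 0.0327129060190082
tool lat 0.0021516999999999786 along -0.06144431999999997
0.038 [0.48905821 0.13481584 0.038     ] [0.53763703 0.15737445 0.038     ] 0.05356110961416524 -0.058287176853208465
0.048 [0.48896901 0.1377906  0.048     ] [0.53448795 0.15892829 0.048     ] 0.05018741654307247 -0.0610297539850403
```

The mould's and cup's inner edges are about 100 mm off the channel axis, against about 97 mm for the body's end, so it clears. Roughly 18 mm of travel remains.

```bash
python3 -m creep '[0,0.0018,-0.007,-0.002,0,0,0.0018,-0.007,-0.002,0]'; python3 -m creep '[0,0.0018,-0.006,-0.002,0]';  python3 -m creep '[0,0.0018,-0.005,-0.002,0]'
```

```text
time: 7.62
tool_pos: [0.5341, 0.1034, 0.0431]
tool_rot: [3.091, -0.013, 2.018]
contact_force: [-4.5, 9.9, 18.6]
opening: 0.0004
time: 7.75
tool_pos: [0.5363, 0.0994, 0.0431]
tool_rot: [3.088, -0.015, 2.018]
contact_force: [-5.6, 10.0, 19.2]
opening: 0.0002
time: 7.88
tool_pos: [0.5379, 0.0964, 0.043]
tool_rot: [3.086, -0.017, 2.018]
contact_force: [-8.7, 10.6, 20.2]
opening: 0.0003
```

Run:
```python
from h import *
o=telemetry.observe();d=np.array([.4337,-.9011]);p=o['tool_pos'][:2]
print(o['tool_pos'],o['contact_force'],'origin est',-66+1000*(p-np.array([.4959,.1793]))@d,'lat',p@np.array([.901,.434])-.524, o['contact_force'][:2]@d)
```

```text
[0.53787161 0.09641016 0.0430372 ] [-8.7001435  10.62240015 20.23722917] origin est 26.895118923788004 lat 0.0024643280136720236 -13.34509701365212
```

```bash
python3 -m creep '[0,0.0018,-0.006,-0.002,0]';  python3 -m creep '[0,0.0018,-0.006,-0.002,0]';python3 - <<'E'
from h import *
snap('wrist','w8');snap('side','d8')
b=cv2.imread('pics/d8.png')[150:230,260:370]
cv2.imwrite('pics/d8c.png',cv2.resize(b,None,fx=6,fy=6,interpolation=cv2.INTER_CUBIC))
E
```

```text
time: 8.0
tool_pos: [0.5386, 0.0948, 0.0431]
tool_rot: [3.084, -0.024, 2.016]
contact_force: [-11.0, 34.9, 24.6]
opening: 0.0003
time: 8.12
tool_pos: [0.5386, 0.0947, 0.0431]
tool_rot: [3.083, -0.033, 2.015]
contact_force: [-10.6, 34.4, 24.0]
opening: 0.0007
```

View pics/d8c.png

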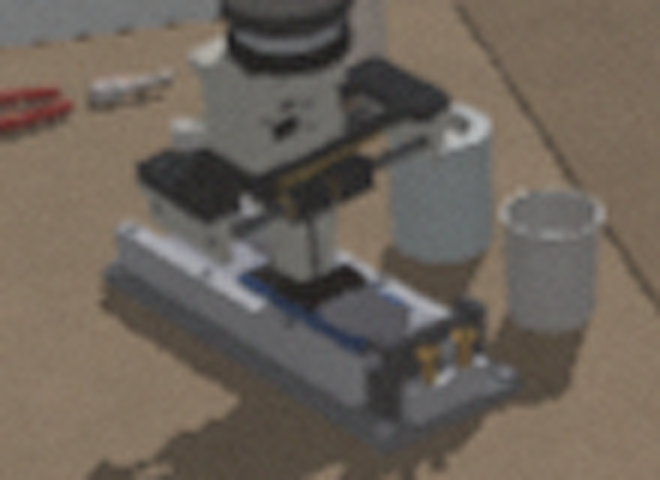

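View pics/w8.png

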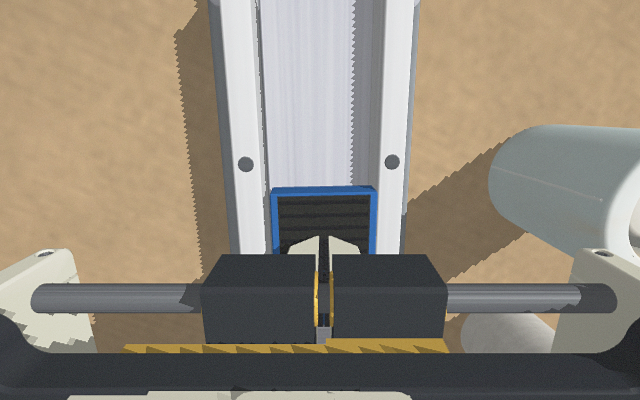

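```bash
python3 - <<'E'
from h import *
d=np.array([.4337,-.9011]);L=np.array([.5538,.0576])
X=lambda p:(p[:2]-L)@d*1000+39
c=load('w8')
b=(plane(c,246,164,.036)+plane(c,392,162,.036))/2
t=(plane(c,271,190,.039)+plane(c,377,190,.039))/2
print('bolt',X(b),'ref',X(np.array([.515,.1384])),'tail',X(t))
E
python3 -m creep '[0,-0.0005,0.001,-0.001,0]'; python3 -m creep '[0,0,0,0,0]'
```

```text
bolt -50.91633110500416 ref -50.636439999999965 tail -37.53048926280624
time: 8.35
tool_pos: [0.5384, 0.097, 0.0434]
tool_rot: [3.08, -0.032, 2.017]
contact_force: [0.8, -3.7, 4.7]
opening: 0.0003
time: 8.48
tool_pos: [0.5385, 0.0975, 0.0439]
tool_rot: [3.08, -0.032, 2.018]
contact_force: [-0.1, -0.9, 2.5]
opening: 0.0001
```

The tool sprang back slightly. I'll push forward again to confirm the stop, then lift with only a slight forward bias so nothing drags the cassette back.

```bash
python3 -m creep '[0,0.001,-0.004,-0.0025,0]'; python3 -m creep '[0,0.001,-0.004,-0.002,0]'; python3 -m creep '[0,0.001,-0.003,-0.001,0]'; python3 -m creep '[0,0.0004,-0.001,0.001,0]'
```

```text
time: 8.6
tool_pos: [0.5393, 0.0955, 0.0429]
tool_rot: [3.078, -0.035, 2.017]
contact_force: [-12.0, 22.8, 34.3]
opening: 0.0007
time: 8.72
tool_pos: [0.5394, 0.0954, 0.043]
tool_rot: [3.076, -0.041, 2.016]
contact_force: [-12.2, 25.7, 29.1]
opening: 0.0005
time: 8.85
tool_pos: [0.5393, 0.0955, 0.0432]
tool_rot: [3.075, -0.046, 2.016]
contact_force: [-5.9, 13.9, 10.7]
opening: 0.0002
time: 8.98
tool_pos: [0.5392, 0.0957, 0.0443]
tool_rot: [3.075, -0.048, 2.016]
contact_force: [-0.4, 1.5, 2.0]
opening: 0.0003
```

Solid against the stop: over 25 N of push gave no motion. Lifting straight up.

```bash
python3 -m creep '[0,0,0,0.004,0]'; python3 -m creep '[0,0,0,0.01,0,0,0,0,0.04,0,0,-0.015,0.03,0.05,0,0,-0.015,0.03,0.05,0,0,0,0,0,0]'
python3 - <<'E'
from h import *
np.set_printoptions(precision=4,suppress=True)
snap('wrist','w9');snap('side','d9');o=telemetry.observe();print(o['tool_pos'],o['tool_rot'],o['contact_force'])
b=cv2.imread('pics/d9.png')[150:230,260:370]
cv2.imwrite('pics/d9c.png',cv2.resize(b,None,fx=6,fy=6,interpolation=cv2.INTER_CUBIC))
E
```

```text
time: 9.1
tool_pos: [0.5389, 0.0956, 0.0479]
tool_rot: [3.076, -0.049, 2.016]
contact_force: [0.3, 1.0, -0.6]
opening: 0.0
time: 9.72
tool_pos: [0.5089, 0.154, 0.2034]
tool_rot: [3.076, -0.047, 2.011]
contact_force: [-0.1, -0.5, -0.6]
opening: 0.0001
[0.5076 0.1523 0.1994] [ 3.0829 -0.0486  2.0093] [-0.0532  0.0121 -0.356 ]
```

View pics/d9c.png

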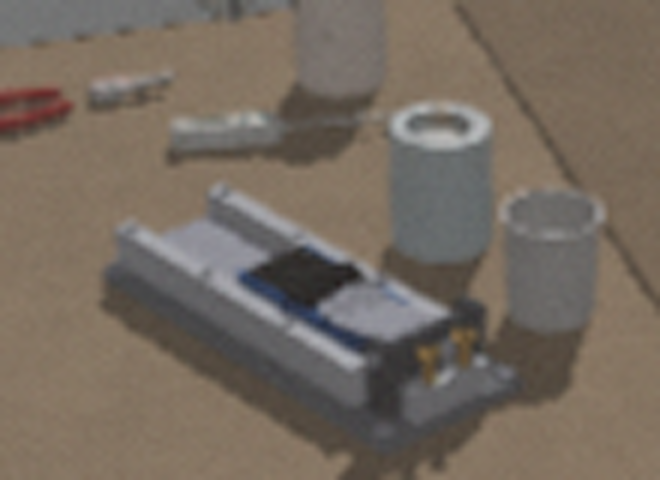

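View pics/w9.png

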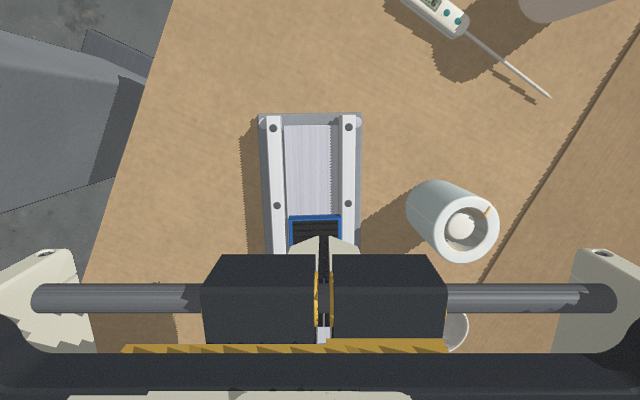

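The cassette stays down under the leaf, nearly flush with the rails, with the robot clear. I'm taking a measuring view from above to check it is fully home.

```bash
python3 -m creep '[0,0.012,-0.035,0.03,0,0,0.014,-0.045,0.03,0,0,0.012,-0.04,0.01,0,0,0.005,-0.01,0,0,0,0,0,0,0]'
python3 - <<'E'
from h import *
snap('wrist','w10');snap('scene','s10')
b=cv2.imread('pics/w10.png')[0:260,260:420]
cv2.imwrite('pics/w10c.png',cv2.resize(b,None,fx=2.3,fy=2.3,interpolation=cv2.INTER_CUBIC))
E
```

```text
time: 10.45
tool_pos: [0.5489, 0.0147, 0.262]
tool_rot: [3.098, -0.055, 2.004]
contact_force: [-0.3, 0.9, -0.2]
opening: 0.0002
```

View pics/w10c.png

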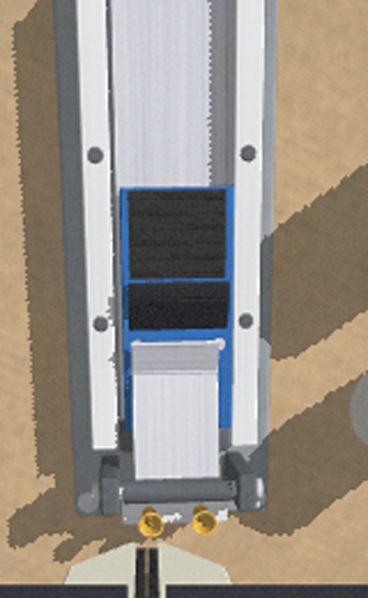

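View pics/s10.png

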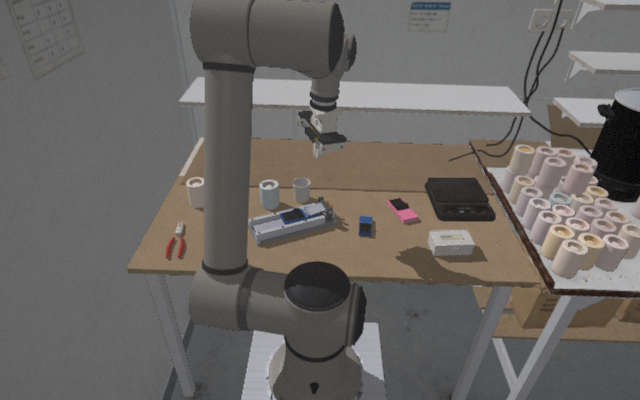

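Run:
```python
from h import *
c=load('w10')
P=lambda p,z:plane(c,260+p[0]/2.3,p[1]/2.3,z)[:2]
d=np.array([.4337,-.9011]);n=np.array([.901,.434]);L=np.array([.5538,.0576])
X=lambda p:np.round([(p-L)@d*1000+39,p@n*1000-524],1)
for k,p,z in [('b',(95,155),.036),('b',(248,153),.036),('b',(100,324),.036),('b',(246,321),.036),('tailL',(122,187),.039),('tailR',(232,187),.039),('noseR',(231,427),.039),('noseL',(132,427),.039),('lipL',(131,345),.045),('lipR',(221,345),.045),('edge rail end',(103,448),.036)]: print(k,X(P(p,z)))
```

```text
b [-50.7 -36.7]
b [-50.8  37.4]
b [ 29.5 -36.9]
b [29.5 37.6]
tailL [-35.7 -24.1]
tailR [-35.   29.3]
noseR [84. 30.]
noseL [ 82.6 -22. ]
lipL [ 39.5 -21.6]
lipR [40.5 23.6]
edge rail end [ 94.2 -37.5]
```

Tail at x = −35 mm and nose at about +84 mm against the stop at 85: home within measuring error. Last, I'm comparing the bystanders before and after.

Run:
```python
from h import *
snap('side','d10')
a=cv2.imread('pics/d1.png');b=cv2.imread('pics/d10.png')
m=(cv2.absdiff(cv2.GaussianBlur(a,(3,3),0),cv2.GaussianBlur(b,(3,3),0)).max(2)>40).astype(np.uint8)
n,_,s,_=cv2.connectedComponentsWithStats(m)
print([tuple(x) for x in s[1:] if x[4]>12])
a=cv2.imread('pics/s1.png');b=cv2.imread('pics/s10.png')
m=(cv2.absdiff(cv2.GaussianBlur(a,(3,3),0),cv2.GaussianBlur(b,(3,3),0)).max(2)>40).astype(np.uint8)
n,_,s,_=cv2.connectedComponentsWithStats(m)
print([tuple(int(v) for v in x) for x in s[1:] if x[4]>12])
print(telemetry.observe()['contact_force'], workorder.hand_in())
```

```text
[(np.int32(164), np.int32(7), np.int32(16), np.int32(33), np.int32(125)), (np.int32(193), np.int32(9), np.int32(13), np.int32(26), np.int32(55)), (np.int32(212), np.int32(13), np.int32(2), np.int32(8), np.int32(13)), (np.int32(309), np.int32(45), np.int32(24), np.int32(17), np.int32(142)), (np.int32(283), np.int32(52), np.int32(12), np.int32(6), np.int32(33)), (np.int32(241), np.int32(60), np.int32(31), np.int32(10), np.int32(49)), (np.int32(281), np.int32(60), np.int32(24), np.int32(11), np.int32(86)), (np.int32(309), np.int32(98), np.int32(16), np.int32(3), np.int32(28)), (np.int32(303), np.int32(102), np.int32(24), np.int32(8), np.int32(75)), (np.int32(308), np.int32(102), np.int32(16), np.int32(3), np.int32(29)), (np.int32(335), np.int32(111), np.int32(10), np.int32(5), np.int32(14)), (np.int32(330), np.int32(119), np.int32(13), np.int32(4), np.int32(15)), (np.int32(289), np.int32(121), np.int32(36), np.int32(8), np.int32(96)), (np.int32(287), np.int32(127), np.int32(22), np.int32(10), np.int32(77)), (np.int32(314), np.int32(135), np.int32(9), np.int32(4), np.int32(18)), (np.int3
[... 152 characters left out ...]
 27, 70), (334, 4, 10, 34, 146), (312, 37, 44, 75, 645), (188, 39, 19, 33, 111), (248, 68, 7, 37, 167), (200, 77, 5, 26, 115), (303, 79, 9, 27, 184), (315, 98, 13, 3, 24), (314, 102, 16, 4, 34), (249, 107, 3, 30, 50), (294, 110, 8, 8, 30), (306, 110, 6, 13, 58), (313, 111, 10, 8, 36), (317, 124, 26, 11, 118), (314, 136, 32, 8, 124), (201, 138, 3, 6, 14), (248, 139, 2, 8, 14), (247, 149, 3, 35, 52), (201, 178, 3, 8, 22), (245, 188, 4, 61, 110), (254, 208, 63, 24, 700), (430, 251, 4, 8, 13), (245, 257, 31, 16, 83), (200, 265, 13, 13, 53), (203, 264, 8, 6, 15), (253, 330, 30, 6, 76), (277, 370, 6, 10, 21)]
the job is handed in; nothing more can be done
[-0.14965854  0.24442706 -0.32408807] None
```

The blue cassette is home under the leaf spring, and the job is handed in at about 10.6 s of the 32 s allowed. I pressed it down on its thumb ledge at about 20 N, with a brief 41 N peak at the wrist when the bed reached its stop. Keeping it down, I slid it under the lip until about 25–35 N of push no longer moved it, then lifted the fingers straight off.

**Position:** The last wrist view puts the tail at trimmer x ≈ −35 mm and the nose at about +83 to +84 mm, against the stop at 85 mm. Home is a tail at −35 mm, so this is within measuring error. The cassette stayed low under the leaf with the robot clear and reading no contact force.

**Other objects:** Before-and-after pictures show changes only at the arm and the cassette, plus one 13-pixel patch at the edge of the white box on the right in the scene view. The arm never went near that box, so I took the patch for image noise and did not look closer. The moulds, cup, pliers and thermometer showed no change.

**Disagreements:**
- **Fingertip contact:** They touched the ledge about 19 mm lower, by TCP height, than the stated 25 mm tip offset predicted. I found contact by force instead.
- **Spring-back:** After the first push the tool sprang back about 2.5 mm, so I pushed home again before letting go.
- **Tool tilt:** The tool tilted by about 0.07 rad during the slide, with no visible effect.

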